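# Cull the bad fruit cups and refit the peeler

## Task

Check the five white fruit cups on the slanted rack by shape: put the two bad ones (one with a broken rim, one too short) into the blue scrap tray, and fit one of the sound cups on the green turntable station, upright and fully down between its four brass pegs. Leave the other two sound cups standing where they are on the rack, and do not disturb the fruit, bottle or brush.

Things in the scene. Friction and masses are not known exactly. Their poses are not given: they have to be found in the camera images.
- cup_a: White fruit cup, sound: whole rim and full height, 56 mm tall. Origin: centre of the foot's underside; z: cup axis, out of its mouth, at the start leaning 28 degrees towards the robot. Upwards from the origin: foot of radius 21, 16 high; body of radius 27 from 16 to 42 (solid, black rubber pad on top), then a rim of the same outer radius up to 56. 70 g.
- cup_b: White fruit cup, sound: whole rim and full height, 56 mm tall. Origin: centre of the foot's underside; z: cup axis, out of its mouth, at the start leaning 28 degrees towards the robot. Upwards from the origin: foot of radius 21, 16 high; body of radius 27 from 16 to 42 (solid, black rubber pad on top), then a rim of the same outer radius up to 56. 70 g.
- cup_c: White fruit cup, sound: whole rim and full height, 56 mm tall. Origin: centre of the foot's underside; z: cup axis, out of its mouth, at the start leaning 28 degrees towards the robot. Upwards from the origin: foot of radius 21, 16 high; body of radius 27 from 16 to 42 (solid, black rubber pad on top), then a rim of the same outer radius up to 56. 70 g.
- cup_chipped: White fruit cup, misshapen: almost half of its rim is missing (on its +x side), else 56 mm tall. Origin: centre of the foot's underside; z: cup axis, out of its mouth, at the start leaning 28 degrees towards the robot. Upwards from the origin: foot of radius 21, 16 high; body of radius 27 from 16 to 42 (solid, black pad on top), then what is left of the rim up to 56. 70 g.
- cup_short: White fruit cup, misshapen: too short, only 36 mm tall instead of 56. Origin: centre of the foot's underside; z: cup axis, out of its mouth, at the start leaning 28 degrees towards the robot. Upwards from the origin: foot of radius 21, 16 high; body of radius 27 from 16 to 22 (solid, black pad on top), then a whole rim up to 36. 45 g.
- rack: Fixed green rack, board 530 long, 120 deep, rising away from the robot at 28 degrees. Origin on the table; x away from the robot, y along the row. Cups stand at x = 0, y = -200, -100, 0, 100, 200, feet 50 up, against a lip 8 high. A 10 mm pipe crosses above at x = 18, 190 up (legs at y = +-275): approach cups from the robot's side, along their axes.
- scrap_tray: Fixed blue open scrap tray, 150 (x) by 260 (y) by 55 mm high, walls and floor 5 mm. Origin: centre of its underside. It may be on the left or on the right.
- station: Fixed low green turntable station of the peeler, 150 (x) by 190 (y) mm, on the other side from the tray, carrying a round steel table whose flat top is 36 mm above the work surface. Origin: centre of its underside.
- seat (a point): Centre of the station's flat top, z up, 36 mm above the work surface, between four brass pegs (5 mm thick, 10 mm high, conical tips, centres 25.3 mm from here, on the diagonals). A cup's foot fits between the pegs with 1.8 mm to spare all round, at any turn. Seated, the cup's origin is at this point.
- persimmon_a: Loose bystander: an orange persimmon, 70 mm wide, 47 mm tall. Origin: centre of its underside.
- persimmon_b: Loose bystander: an orange persimmon, 70 mm wide, 47 mm tall. Origin: centre of its underside.
- persimmon_c: Loose bystander: an orange persimmon, 70 mm wide, 47 mm tall. Origin: centre of its underside.
- oil_bottle: Loose bystander: a white bottle with a yellow cap, 56 mm wide, 130 mm tall. Origin: centre of its underside.
- brush: Loose bystander: a hand brush lying on the table beside the right end of the rack. Origin: on its underside.
Mind the look-alikes: they are no part of the job. What is shaped like the cup_short but purple is not meant. What is shaped like the cup_chipped but turquoise is not meant.

How it is judged:
By the outcome, as a careful person would: the job done as asked, in the order asked, and still so for the second after the job is handed in, with the robot touching nothing.
It also fails if it takes over 72 s, if anything falls off the work surface, if the arm or the gripper's body presses on something with over 40 N, if the wrist force passes 120 N, or if a joint passes its speed limit or range.

## Robot

A 6-joint arm with a two-finger parallel gripper is mounted at the origin on the work surface. World frame = base frame: x ahead of the robot, y to its left, z up, the work surface at z = 0. Lengths are in m, angles in rad, forces in N, time in s.
With the tool pointing down it reaches from about 0.425 to 0.95 m from the base axis. Payload 3.5 kg.
Tool frame: the origin (TCP) lies at the very end of the fingers, on their centre line; the grasp point (between the pads) lies 19 mm behind it (ctrl.pinch_z is the distance from the TCP to the grasp point, in m); z points along the fingers, y is the line along which they close (so a half turn about z gives the same grasp; the last joint's range is limited). The gripper opens to 85 mm and grips with 20 to 120 N. Pads are 22 mm wide; open, the fingers measure 114 mm over their backs; the gripper's body (76 mm by 85 mm) begins 54 mm behind the grasp point. The pads swing forward as they close: fully open they stand 13 mm farther back than shut.
Start: joints at [1.01, 0.286, 1.577, -0, 1.279, -0.15], TCP at [0.27, 0.619, 0.231] pointing down, gripper open.
Joint ranges: [-2.77, 2.77], [-0.9, 2.22], [0.21, 2.48], [-1.53, 4.67], [0.24, 2.81], [-2.84, 2.84]. Speed limits (rad/s): [2.79, 2.79, 3.14, 3.14, 3.14, 3.14].

## Interface

Orientations are given as a unit quaternion [x, y, z, w].
In Python, from plant import ctrl gives the robot as it stands. The module is installed in compiled form; this text tells all that it offers.
- The arm moves only by the shell command python3 -m crank 'ROWS' [OPENING] [FORCE]. ROWS is JSON, a list of rows, each a list of 6 numbers: the shift along the tool's x, y, z in cm, then the turn, a rotation vector about the tool's x, y, z in rad. In form: [[tx, ty, tz, rx, ry, rz], ...]. A call has 1 to 10 rows; each row is the pose to reach, as a shift and turn from the pose commanded when the call began, along the tool's axes at that moment; what a row does not reach only later rows make up. A row lasts 1/10 s, in which the tool goes at most 50 mm and 8.59 degrees, less where a joint would pass 70% of its speed; a pose out of reach is approached as far as the arm can. A call with a gripper value outside its range is refused whole. OPENING is the opening, from 0 (shut) to 1 (fully open), set as the call begins (- or left out, the last holds). The fingers move at their own pace and stop on an object; FORCE is the grip in N (left out, the last holds). Time passes only in rows, so rows that repeat a pose let the fingers close. It gives the time, the measured TCP pose, the force, the opening and the grip force at its end, in the units of the state.
- ctrl.get_state(): the state, without advancing time (a new reading comes with each control period).
- ctrl.read_camera(name): name is "side" or "top" or "wrist"; returns (picture, depth): 420x560x3 uint8, blue, green, red; 420x560 float32, m along the optical axis (not along the pixel's ray), 0 where there is no reading.
- ctrl.camera_info(name): a dict with "K" (3x3 intrinsics, pixels), "origin" and "orientation" of the camera in the world. Camera axes: x right, y down, z forward; pixel columns grow to the right and rows downward; lengths in m; the calibration is good to about 2 mm. The wrist camera is an equidistant fisheye: a pixel r from the principal point sees the ray r / f radians off the axis. A picture is of the moment at which its call begins: read the wrist's pose just before it. camera_info takes no time and is no camera call; for the wrist camera it gives the pose at the moment of the call.
- ctrl.sign_off(): hands the job in; it is judged then, once.
The state is a dict: "time": time; "qpos": joint angles; "dq": joint speeds; "joint_efforts": joint torques, N m; "eef_pos": TCP position; "tcp_rot": TCP orientation; "contact_force": force on the tool from outside, world axes, zero at the start; "wrist_torque": the same for the moment, N m; "opening": opening from 0.0 (shut) to 1.0 (fully open); "finger_force": force on a finger pad.
Only numpy, scipy, OpenCV 4.12 (cv2) and the standard library are available. Lean on these libraries where they do the work, as an engineer would, in place of code of your own. Each camera call takes 0.05 s, during which the arm holds its last target. There are 200 camera calls.

## Working session

There is one attempt and no reset: what is moved stays moved. The work goes in short steps, Python scripts to look and compute and a shell command to move; the robot and the scene stay as the last step left them, time stands still between calls to the robot, and variables do not carry over. Pictures are saved under pics/ and viewed, at most 10 in all, crops included, and the job is handed in when it is done.

```bash
mkdir -p pics; ls
python3 - <<'E'
from plant import ctrl
import cv2,numpy as np
np.set_printoptions(precision=4,suppress=True)
s=ctrl.get_state();print(s['time'],s['eef_pos'],s['tcp_rot'],s['opening'],ctrl.pinch_z)
for n in("top","side","wrist"):
    i=ctrl.camera_info(n);print(n,i)
    p,d=ctrl.read_camera(n);cv2.imwrite(f"pics/{n}0.png",p);np.save(f"{n}0.npy",d)
E
```

```text
pics
0.0 [0.2692 0.6183 0.2299] [ 0.204   0.979  -0.0011 -0.0004] 1.002839178320822 0.0187
top {'K': array([[380.1181,   0.    , 280.4449],
       [  0.    , 380.1181, 207.7679],
       [  0.    ,   0.    ,   1.    ]]), 'origin': array([0.4761, 0.0045, 1.0945]), 'orientation': array([ 0.7157, -0.6964,  0.0342, -0.0396])}
side {'K': array([[530.8178,   0.    , 276.8393],
       [  0.    , 530.8178, 211.8695],
       [  0.    ,   0.    ,   1.    ]]), 'origin': array([ 0.4676, -1.071 ,  0.9617]), 'orientation': array([ 0.9011, -0.0406,  0.0237, -0.4311])}
wrist {'K': array([[325.1923,   0.    , 280.7666],
       [  0.    , 325.1923, 210.7919],
       [  0.    ,   0.    ,   1.    ]]), 'origin': array([0.2099, 0.6438, 0.3728]), 'orientation': array([0.829 , 0.5437, 0.0709, 0.1106])}
```

View pics/top0.png

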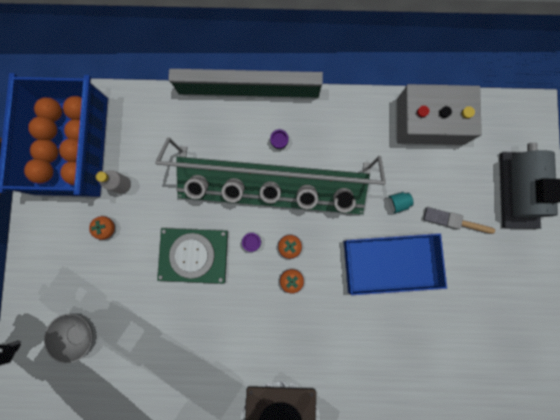

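View pics/side0.png

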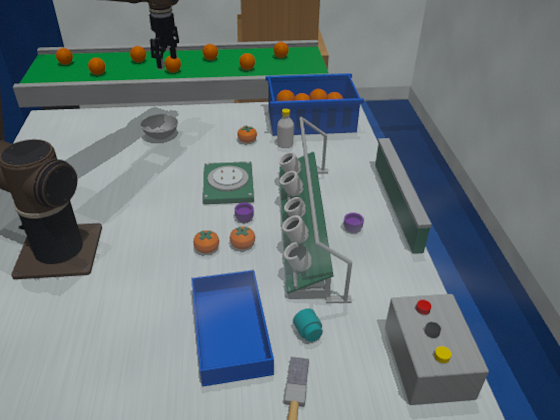

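The top view shows the rack with five cups at (195,187), (232,190), (270,191), (307,197) and (345,200). The station is on the left (+y) with pegs near (191,255), and the blue tray is on the right around (395,265). Purple and turquoise look-alikes sit at (251,242), (279,139) and (400,202).

```bash
cat > h.py <<'E'
import numpy as np,cv2
from scipy.spatial.transform import Rotation as R
np.set_printoptions(precision=4,suppress=True)
def cloud(info,d):
    K=info['K'];v,u=np.mgrid[:d.shape[0],:d.shape[1]]
    P=np.dstack([(u-K[0,2])/K[0,0]*d,(v-K[1,2])/K[1,1]*d,d])
    P=P@R.from_quat(info['orientation']).as_matrix().T+info['origin'];P[d<=0]=np.nan;return P
E
python3 - <<'E'
from h import *
from plant import ctrl
t=cv2.imread('pics/top0.png');s=cv2.imread('pics/side0.png')
a=cv2.resize(t[160:225,165:385],None,fx=3.6,fy=3.6,interpolation=3)
b=cv2.resize(s[145:280,265:335],None,fx=2.6,fy=2.6,interpolation=3);b=cv2.rotate(b,0)
c=np.zeros((a.shape[0]+b.shape[0],800,3),np.uint8);c[:a.shape[0],:a.shape[1]]=a;c[a.shape[0]:,:b.shape[1]]=b
cv2.imwrite('pics/z1.png',c)
PT=cloud(ctrl.camera_info('top'),np.load('top0.npy'));PS=cloud(ctrl.camera_info('side'),np.load('side0.npy'))
for n,P,im in(('T',PT,t),('S',PS,s)):
    hsv=cv2.cvtColor(im,cv2.COLOR_BGR2HSV).astype(int);h,sa,v=hsv[...,0],hsv[...,1],hsv[...,2]
    g=(h>55)&(h<90)&(sa>90)&(v>30); inx=(P[...,0]>.3)&(P[...,0]<.75)&(abs(P[...,1])<.45)
    rk=g&inx&(P[...,0]>.44)&(P[...,2]>.02)&(P[...,2]<.12)&(P[...,1]<.32)
    X=P[rk];c=X.mean(0);U,S,V=np.linalg.svd(X-c,full_matrices=False)
    nn=V[2]*np.sign(V[2][2]);print(n,'rack n',nn,'tilt',np.degrees(np.arccos(nn[2])),'yaw',np.degrees(np.arctan2(nn[1],nn[0]))-180,'c',c,'res',S[2]/len(X)**.5,len(X))
    print(' rack rect',cv2.minAreaRect(X[:,:2].astype(np.float32)))
    st=g&(P[...,0]<.5)&(P[...,0]>.25)&(P[...,1]>.1)&(P[...,1]<.4)&(P[...,2]>.005)
    print(' station',cv2.minAreaRect(P[st][:,:2].astype(np.float32)),np.median(P[st][:,2]))
    b=(h>105)&(h<130)&(sa>150)&(P[...,0]<.55)&(P[...,0]>.2)&(P[...,1]<-.1)&(P[...,1]>-.55)
    X=P[b];tp=X[X[:,2]>.045]
    print(' tray',cv2.minAreaRect(X[:,:2].astype(np.float32)),np.percentile(X[:,2],[5,50,95,99]),'top',cv2.minAreaRect(tp[:,:2].astype(np.float32)))
E
```

```text
T rack n [-0.2472  0.0092  0.9689] tilt 14.32061702342178 yaw -2.1425121240001204 c [0.6325 0.0597 0.0531] res 0.008190411480339974 3491
 rack rect ((0.5649764537811279, 0.05105149745941162), (0.5285223126411438, 0.2634173333644867), 86.31554412841797)
 station ((0.43836429715156555, 0.25791555643081665), (0.18434956669807434, 0.12210436165332794), 89.51692962646484) 0.021891669428418692
 tray ((0.4415176808834076, -0.3014633059501648), (0.14302971959114075, 0.2582609951496124), 5.618138790130615) [0.0018 0.0054 0.0503 0.0558] top ((0.4415070712566376, -0.3013368546962738), (0.14303132891654968, 0.2580031752586365), 5.6149582862854)
S rack n [-0.2538 -0.0011  0.9672] tilt 14.704989240887272 yaw -359.7574326777361 c [0.6306 0.0863 0.0591] res 0.007111652059381136 1339
 rack rect ((0.5620296597480774, -0.016022801399230957), (0.6630162596702576, 0.26945844292640686), 86.48149108886719)
 station ((0.43893879652023315, 0.25656694173812866), (0.18822215497493744, 0.12291700392961502), 89.2216567993164) 0.024315272578502523
 tray ((0.44167014956474304, -0.30263233184814453), (0.14869415760040283, 0.2633247375488281), 5.719265937805176) [0.0036 0.0074 0.0553 0.0579] top ((0.4418570101261139, -0.30252504348754883), (0.1482597440481186, 0.26354673504829407), 5.509173393249512)
```

View pics/z1.png

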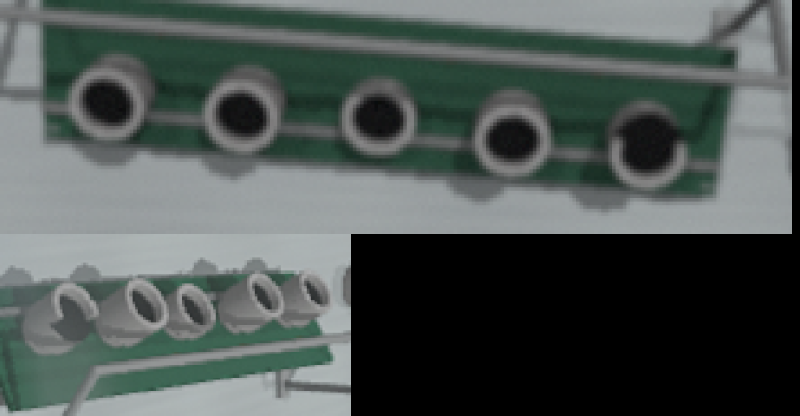

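The zoom shows the chipped cup at the right end, top view (345,200), with the rim gap on its far side. The short cup is the middle one, top view (270,191). The other three look whole.

Run:
```python
from h import *
from plant import ctrl
from scipy.optimize import least_squares
for n in('top','side'):
    im=cv2.imread(f'pics/{n}0.png');P=cloud(ctrl.camera_info(n),np.load(f'{n}0.npy'))
    hsv=cv2.cvtColor(im,cv2.COLOR_BGR2HSV).astype(int);h,sa,v=[hsv[...,i] for i in range(3)]
    rk=(h>55)&(h<90)&(sa>90)&(P[...,0]>.5)&(P[...,0]<.66)&(P[...,1]>-.24)&(P[...,1]<.3)&(P[...,2]>.03)&(P[...,2]<.13)
    X=P[rk]
    f=lambda q:X@np.array([-np.sin(q[2])*np.cos(q[1]),-np.sin(q[2])*np.sin(q[1]),np.cos(q[2])])-q[0]
    r=least_squares(f,[0,-.07,.49],loss='soft_l1',f_scale=.002);print(n,'board off,yaw,tilt',r.x[0],np.degrees(r.x[1:]),np.median(abs(r.fun)))
    yaw,ti=r.x[1],np.radians(28)
    ax=np.array([-np.sin(ti)*np.cos(yaw),-np.sin(ti)*np.sin(yaw),np.cos(ti)])
    ey=np.array([-np.sin(yaw),np.cos(yaw),0]);ex=np.cross(ey,ax)
    wh=(sa<60)&(v>95)
    pix={'top':[(195,187),(232,190),(270,191),(307,197),(345,200)],'side':[(290,160),(291,182),(294,208),(294,228),(298,255)]}[n]
    for (u0,v0) in pix:
        vv,uu=np.mgrid[:420,:560];m=wh&(abs(uu-u0)<(22))&(abs(vv-v0)<22)
        Q=P[m];Q=Q[np.isfinite(Q).all(1)]
        b=P[v0-3:v0+4,u0-3:u0+4].reshape(-1,3);b=np.nanmedian(b,0)
        Q=Q[(np.linalg.norm(Q-b,axis=1)<.055)&(Q[:,2]>.04)]
        hgt=Q@ax; H=np.percentile(hgt,96);rim=Q[hgt>H-.006]
        xy=np.c_[rim@ex,rim@ey]
        (cx,cy),rad=cv2.minEnclosingCircle(xy.astype(np.float32))
        c=ex*cx+ey*cy+ax*H
        print(' H above board',H-r.x[0],'rim c',c,'rad',rad,len(rim),'pad depth',H-b@ax, 'foot',c-ax*(H-r.x[0]))
    if n=='top' or 1:
        # station pegs/table: steel
        st=(P[...,0]>.33)&(P[...,0]<.5)&(P[...,1]>.12)&(P[...,1]<.36)&(P[...,2]>.029)&(P[...,2]<.045)&(sa<70)
        X=P[st];print(' table',cv2.minEnclosingCircle(X[:,:2].astype(np.float32)),np.median(X[:,2]),len(X))
```

```text
top board off,yaw,tilt -0.24641964940272257 [-3.5978 27.2465] 0.0011891356380821089
 H above board 0.051089696000641616 rim c [0.6242 0.2437 0.1019] rad 0.027752341702580452 133 pad depth 0.014732098638514518 foot [0.6481 0.2422 0.0568]
 H above board 0.05069534155975142 rim c [0.6177 0.1436 0.1013] rad 0.02787545509636402 130 pad depth 0.014192056472256076 foot [0.6415 0.1421 0.0566]
 H above board 0.031068721703623958 rim c [0.62   0.0437 0.0837] rad 0.027181413024663925 96 pad depth 0.014325672235738413 foot [0.6346 0.0428 0.0562]
 H above board 0.05088845564533406 rim c [ 0.6055 -0.0554  0.1017] rad 0.027697457000613213 135 pad depth 0.014248615220368133 foot [ 0.6294 -0.0569  0.0568]
 H above board 0.05021562375925981 rim c [ 0.5991 -0.1553  0.1009] rad 0.027034809812903404 81 pad depth 0.014084713345289462 foot [ 0.6226 -0.1567  0.0566]
 table ((0.41788700222969055, 0.2615302801132202), 0.08934570848941803) 0.034664310701177925 1261
side board off,yaw,tilt -0.24658384876552328 [-3.4123 27.4799] 0.0012712785947095184
 H above board 0.05195401511281475 rim c [0.6204 0.223  0.1018] rad 0.051542337983846664 90 pad depth 0.008144933197804377 foot [0.6448 0.2215 0.0559]
 H above board 0.05214286169041285 rim c [0.6179 0.1446 0.1031] rad 0.030453018844127655 103 pad depth 0.00856787933200387 foot [0.6423 0.1431 0.0571]
 H above board 0.03240752931455332 rim c [0.6223 0.0438 0.0863] rad 0.029006430879235268 114 pad depth 0.008865333124583819 foot [0.6375 0.0429 0.0577]
 H above board 0.052104407542989284 rim c [ 0.6045 -0.0784  0.1031] rad 0.05358966067433357 151 pad depth 0.006510564362993437 foot [ 0.629  -0.0799  0.0571]
 H above board 0.05130881356753142 rim c [ 0.5973 -0.1538  0.1007] rad 0.028359662741422653 106 pad depth 0.011852681937953358 foot [ 0.6214 -0.1552  0.0554]
 table ((0.4386129379272461, 0.23147746920585632), 0.12286847829818726) 0.03611700305145271 713
```

```bash
cat >> h.py <<'E'
YAW=np.radians(-3.55)
def Rt(tilt,yaw):  # tool: z tilted forward by tilt, x towards the robot, heading yaw
    s,c=np.sin(np.radians(tilt)),np.cos(np.radians(tilt))
    return R.from_euler('z',yaw)*R.from_matrix(np.array([[-c,0,s],[0,1,0],[-s,0,-c]]))
def delta(p,Rg):
    from plant import ctrl
    s=ctrl.get_state();R0=R.from_quat(s['tcp_rot'])
    d=R0.inv().apply(np.array(p)-s['eef_pos'])*100;w=(R0.inv()*Rg).as_rotvec()
    print('t',s['time'],'F',s['contact_force'],'shift cm',d,'rot',w,'steps>=',max(np.linalg.norm(d)/5,np.linalg.norm(w)/.15))
E
python3 - <<'E'
from h import *
from plant import ctrl
P=cloud(ctrl.camera_info('top'),np.load('top0.npy'));print('seat top',P[250:260,188:195].reshape(-1,3).mean(0))
t=cv2.imread('pics/top0.png')[240:272,172:212]
s=cv2.imread('pics/side0.png')[160:200,200:258]
a=cv2.resize(t,None,fx=10,fy=10,interpolation=2);b=cv2.resize(s,None,fx=6.5,fy=6.5,interpolation=2)
c=np.zeros((max(a.shape[0],b.shape[0]),a.shape[1]+b.shape[1],3),np.uint8);c[:a.shape[0],:a.shape[1]]=a;c[:b.shape[0],a.shape[1]:]=b
cv2.imwrite('pics/z2.png',c)
delta([.42,.26,.26],Rt(0,.3))
E
```

```text
seat top [0.4503 0.2581 0.036 ]
t 0.15 F [ 0.6476 -0.494  -0.2084] shift cm [-28.1307 -26.8454  -2.9331] rot [-0.0017 -0.0009 -0.7108] steps>= 7.799018379683908
```

View pics/z2.png

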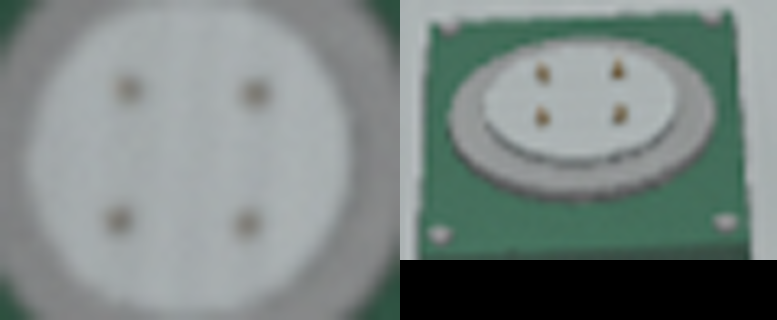

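Pegs are at top-view px (184.7,249.0), (197.5,249.3), (183.9,262.0) and (196.7,262.4), and they are also clear in the side view. I'll pass over the station for a close look.

```bash
python3 -m crank '[[-29,-27,1,0,0,-0.7],[-29,-27,1,0,0,-0.7],[-29,-27,1,0,0,-0.7],[-29,-27,1,0,0,-0.7],[-29,-27,1,0,0,-0.7],[-29,-27,1,0,0,-0.7],[-29,-27,1,0,0,-0.7],[-29,-27,1,0,0,-0.7],[-29,-27,1,0,0,-0.7],[-29,-27,1,0,0,-0.7]]'
python3 - <<'E'
from h import *
from plant import ctrl
import pickle
i=ctrl.camera_info('wrist');p,d=ctrl.read_camera('wrist');cv2.imwrite('pics/w1.png',p);pickle.dump((i,d),open('w1.pkl','wb'))
s=ctrl.get_state();R0=R.from_quat(s['tcp_rot']);print(s['eef_pos'],R0.as_matrix()[:,2])
print('cam in tool',R0.inv().apply(i['origin']-s['eef_pos']),'axis',R0.inv().apply(R.from_quat(i['orientation']).as_matrix()[:,2]))
E
```

```text
time: 1.15
eef_pos: [0.4279, 0.2544, 0.2211]
tcp_rot: [-0.143, 0.99, 0.0, -0.0]
contact_force: [-0.4, 0.2, 0.4]
opening: 1.006
finger_force: 0.0
[0.4275 0.2554 0.2212] [-0.0004  0.0004 -1.    ]
cam in tool [ 0.0651 -0.002  -0.1426] axis [-0.2599 -0.0017  0.9656]
```

View pics/w1.png

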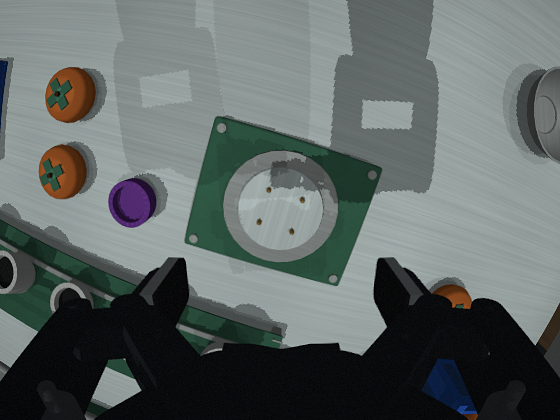

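The wrist view shows the station squarely in sight, with pegs near (268,189), (302,199), (259,221) and (291,231). Next I'll triangulate the seat from all three views.

```bash
cat >> h.py <<'E'
def ray(info,uv,fish):
    K=info['K'];a=(np.array(uv,float)-[K[0,2],K[1,2]])/K[0,0]
    if fish:
        r=np.linalg.norm(a,axis=1,keepdims=True);d=np.hstack([np.sin(r)*a/np.maximum(r,1e-9),np.cos(r)])
    else: d=np.hstack([a,np.ones((len(a),1))])
    return R.from_quat(info['orientation']).apply(d/np.linalg.norm(d,axis=1,keepdims=True))
E
python3 - <<'E'
from h import *
from plant import ctrl
import pickle
iw,_=pickle.load(open('w1.pkl','rb'))
V=[('top','top0',ctrl.camera_info('top'),[(184.7,249),(197.5,249.3),(183.9,262),(196.7,262.4)],4),
('side','side0',ctrl.camera_info('side'),[(222,171),(233.5,170.5),(222,178),(233.8,177.5)],3),
('wrist','w1',iw,[(268,189),(302,199),(259,221),(291,231)],6)]
O=[];D=[]
for n,f,i,px,w in V:
    im=cv2.imread(f'pics/{f}.png').astype(float);c=[]
    for u,v in px:
        u,v=int(round(u)),int(round(v));q=im[v-w:v+w+1,u-w:u+w+1];s=q[...,2]-q[...,0];s=np.clip(s-np.median(s)-.3*(s.max()-np.median(s)),0,None)
        y,x=np.mgrid[-w:w+1,-w:w+1];c.append((u+(s*x).sum()/s.sum(),v+(s*y).sum()/s.sum()))
    d=ray(i,c,n=='wrist');o=i['origin']
    X=o+d*((.041-o[2])/d[:,2])[:,None]
    m=X.mean(0);print(n,np.array(c).ravel(),'mean',m,'radii',np.linalg.norm(X-m,axis=1))
    O.append(o);dd=d.mean(0);D.append(dd/np.linalg.norm(dd))
A=sum(np.eye(3)-np.outer(d,d) for d in D);b=sum((np.eye(3)-np.outer(d,d))@o for o,d in zip(O,D));print('tri',np.linalg.solve(A,b))
delta([.5,-.03,.26],Rt(28,YAW))
ax=Rt(28,YAW).apply([0,0,-1]);print('ax',ax)
E
```

```text
top [184.0769 248.4451 196.9695 248.9695 183.2556 261.4861 196.2267 261.9942] mean [0.4484 0.2591 0.041 ] radii [0.0253 0.0252 0.0252 0.0253]
side [221.5201 170.7438 233.0502 170.3014 221.4185 177.4312 233.4463 177.0586] mean [0.4495 0.2619 0.041 ] radii [0.0251 0.025  0.0251 0.0256]
wrist [268.4366 189.8609 301.9928 200.0136 258.611  222.1783 291.4085 231.6845] mean [0.4496 0.2586 0.041 ] radii [0.0253 0.0253 0.0253 0.0252]
tri [0.4489 0.2585 0.0433]
t 1.2 F [0.2108 0.4102 0.0485] shift cm [  1.1591 -29.4211  -3.8939] rot [ 0.086  -0.4841  0.343 ] steps>= 5.9400493137926755
ax [-0.4686  0.0291  0.8829]
```

```bash
cat >> h.py <<'E'
RIM={'chip':[.599,-.155,.1005],'short':[.6205,.0440,.0845],'a':[.6242,.2437,.1015],'b':[.6180,.1437,.1015]}
HT={'chip':.056,'short':.036,'a':.056,'b':.056}
G=Rt(28,YAW);AX=G.apply([0,0,-1])
def on(c,h): return np.array(RIM[c])+AX*(h-HT[c])
E
python3 -c "
from h import *
delta(on('chip',.13),G);print(on('chip',.13))"
```

```text
t 1.2 F [0.2108 0.4102 0.0485] shift cm [ -1.5204 -43.032    5.5148] rot [ 0.086  -0.4841  0.343 ] steps>= 8.682108238101877
[ 0.5643 -0.1528  0.1658]
```

```bash
python3 -m crank '[[0,-5,0,0.01,-0.06,0.04],[0,-10,0,0.02,-0.13,0.09],[0,-15,0,0.036,-0.2,0.14],[0,-20,0,0.05,-0.28,0.2],[0,-25,1,0.06,-0.35,0.25],[-0.5,-30,2,0.07,-0.42,0.3],[-1,-35,3,0.086,-0.484,0.343],[-1.5,-40,4.5,0.086,-0.484,0.343],[-1.5,-43,5.5,0.086,-0.484,0.343],[-1.5,-43,5.5,0.086,-0.484,0.343]]'
python3 -c "
from h import *
delta(on('chip',.012),G)
from plant import ctrl
import pickle
i=ctrl.camera_info('wrist');p,d=ctrl.read_camera('wrist');cv2.imwrite('pics/w2.png',p);pickle.dump((i,d),open('w2.pkl','wb'))
"
```

```text
time: 2.2
eef_pos: [0.5653, -0.1541, 0.1645]
tcp_rot: [0.031, 0.97, -0.007, 0.241]
contact_force: [-0.2, 0.5, -0.1]
opening: 1.0
finger_force: 0.0
t 2.2 F [-0.2323  0.4597 -0.1494] shift cm [ 0.0082  0.1211 11.6323] rot [ 0.0002 -0.0018 -0.0011] steps>= 2.326578791691701
```

View pics/w2.png

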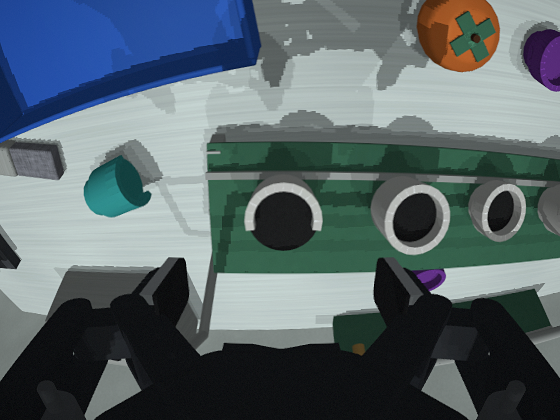

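The wrist view confirms the chipped cup at (283,215), centred between the fingers. The near half of its rim is whole and the far half is missing.

```bash
python3 -m crank '[[0,0.1,4,0,0,0],[0,0.1,7,0,0,0],[0,0.1,9,0,0,0],[0,0.1,10.5,0,0,0],[0,0.1,11.6,0,0,0],[0,0.1,11.6,0,0,0]]'
python3 -m crank '[[0,0,0,0,0,0],[0,0,0,0,0,0],[0,0,0,0,0,0],[0,0,0,0,0,0],[0,0,0,0,0,0],[0,0,0,0,0,0],[0,0,0,0,0,0]]' 0.2 35
```

```text
time: 2.85
eef_pos: [0.619, -0.1524, 0.0628]
tcp_rot: [0.028, 0.97, -0.007, 0.241]
contact_force: [-0.0, -0.2, -0.7]
opening: 0.999
finger_force: 0.0
time: 3.55
eef_pos: [0.6195, -0.1547, 0.0654]
tcp_rot: [0.029, 0.97, -0.008, 0.243]
contact_force: [-3.3, 2.6, 6.9]
opening: 0.625
finger_force: 36.7
```

```bash
python3 -m crank '[[0,0,-2,0,0,0],[0,0,-5,0,0,0],[0,0,-8,0,0,0],[0,0,-11,0,0,0],[0,0,-13,0,0,0],[0,0,-13,0,0,0]]'
python3 -c "
from h import *
delta([.4474,-.3617,.15],Rt(0,.098))"
```

```text
time: 4.15
eef_pos: [0.5588, -0.152, 0.1822]
tcp_rot: [0.03, 0.969, -0.009, 0.245]
contact_force: [-0.5, -1.3, -0.9]
opening: 0.621
finger_force: 38.1
t 4.15 F [-0.5194 -1.2565 -0.9376] shift cm [ 10.2049 -21.6119  -1.7628] rot [-0.043   0.4935 -0.1558] steps>= 4.793010171266582
```

```bash
python3 -m crank '[[2,-4,-0.4,-0.008,0.09,-0.03],[4,-8,-0.8,-0.015,0.18,-0.06],[6,-12,-1.2,-0.025,0.28,-0.09],[8,-16,-1.5,-0.033,0.38,-0.12],[9.5,-20,-1.8,-0.043,0.47,-0.15],[10.2,-21.6,-1.8,-0.043,0.494,-0.156],[10.2,-21.6,-1.8,-0.043,0.494,-0.156],[10.2,-21.6,-1.8,-0.043,0.494,-0.156]]'
python3 -c "
from h import *
delta([.4474,-.3617,.027],Rt(0,.098))"
```

```text
time: 4.95
eef_pos: [0.4464, -0.3596, 0.1453]
tcp_rot: [-0.049, 0.999, 0.003, -0.003]
contact_force: [0.4, -0.8, 0.4]
opening: 0.62
finger_force: 38.1
t 4.95 F [ 0.3993 -0.7675  0.4166] shift cm [-0.1456 -0.3005 11.8231] rot [ 0.0065 -0.0059  0.0007] steps>= 2.365556848610096
```

```bash
python3 -m crank '[[0,-0.2,4,0,0,0],[0,-0.2,7.5,0,0,0],[0,-0.2,10,0,0,0],[0,-0.2,11.5,0,0,0],[0,-0.2,11.9,0,0,0],[0,-0.2,11.9,0,0,0]]'
python3 -m crank '[[0,0,0,0,0,0],[0,0,0,0,0,0],[0,0,0,0,0,0],[0,0,-3,0,0,0],[0,0,-7,0,0,0],[0,0,-12,0,0,0],[0,0,-16,0,0,0],[0,0,-16,0,0,0]]' 1
python3 -c "
from h import *
print(on('short',.1));delta(on('short',.10),G)"
```

```text
time: 5.55
eef_pos: [0.4465, -0.3616, 0.028]
tcp_rot: [-0.05, 0.999, 0.002, -0.003]
contact_force: [0.2, 0.3, -0.3]
opening: 0.626
finger_force: 38.1
time: 6.35
eef_pos: [0.4501, -0.3662, 0.1969]
tcp_rot: [-0.05, 0.999, -0.004, 0.002]
contact_force: [-0.0, -0.7, 0.6]
opening: 0.996
finger_force: 0.0
[0.5905 0.0459 0.141 ]
t 6.35 F [-0.0225 -0.7325  0.5561] shift cm [-18.0305  39.6635   5.2926] rot [ 0.0307 -0.4832  0.16  ] steps>= 8.777939860207645
```

```bash
python3 -m crank '[[-2,4,0,0,-0.05,0.02],[-4,8,0,0.005,-0.1,0.04],[-6,13,0.3,0.01,-0.17,0.06],[-8,18,0.6,0.015,-0.24,0.08],[-10,22.5,1,0.02,-0.3,0.1],[-12,27,1.4,0.023,-0.37,0.12],[-14,32,1.8,0.027,-0.43,0.14],[-15.5,36,2.2,0.03,-0.483,0.16],[-16.6,39.8,2.6,0.03,-0.483,0.16],[-16.6,39.8,2.6,0.03,-0.483,0.16]]'
python3 -c "
from h import *
delta(on('short',.0085),G)
from plant import ctrl
import pickle
i=ctrl.camera_info('wrist');p,d=ctrl.read_camera('wrist');cv2.imwrite('pics/w3.png',p);pickle.dump((i,d),open('w3.pkl','wb'))
"
```

```text
time: 7.35
eef_pos: [0.5718, 0.0547, 0.1613]
tcp_rot: [0.028, 0.971, -0.0, 0.236]
contact_force: [0.7, 0.0, -0.4]
opening: 1.002
finger_force: 0.0
t 7.35 F [ 0.6509  0.0006 -0.3648] shift cm [-0.9037 -0.9378 11.822 ] rot [ 0.0145 -0.0132  0.0002] steps>= 2.378708755563907
```

View pics/w3.png

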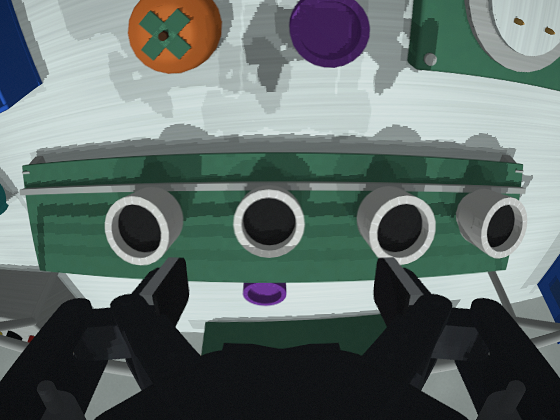

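The wrist view shows the short cup at (269,222). It is left of the finger midline at about u=281, which agrees with the computed −0.9 cm in y. I'll align first.

```bash
python3 -m crank '[[-0.9,-0.9,0,0.014,-0.013,0],[-0.9,-0.9,0,0.014,-0.013,0],[-0.9,-0.9,0,0.014,-0.013,0]]'
python3 -c "
from h import *
delta(on('short',.0085),G)"
```

```text
time: 7.7
eef_pos: [0.5806, 0.0384, 0.1669]
tcp_rot: [0.035, 0.969, -0.009, 0.243]
contact_force: [0.2, 1.0, -0.2]
opening: 1.004
finger_force: 0.0
t 7.7 F [ 0.2106  1.0195 -0.1672] shift cm [ 0.4161  0.8563 11.8786] rot [-0.0048  0.0022 -0.0081] steps>= 2.383347278464872
```

```bash
python3 -m crank '[[0.5,0.8,0,-0.005,0,-0.01],[0.5,0.8,0,-0.005,0,-0.01],[0.5,0.8,0,-0.005,0,-0.01],[0.5,0.8,0,-0.005,0,-0.01]]'
python3 -c "
from h import *
delta(on('short',.0085),G)"
```

```text
time: 8.1
eef_pos: [0.5761, 0.0486, 0.164]
tcp_rot: [0.028, 0.97, -0.007, 0.242]
contact_force: [-0.5, 0.3, 0.4]
opening: 1.002
finger_force: 0.0
t 8.1 F [-0.4852  0.3009  0.433 ] shift cm [-0.1869 -0.2029 11.8589] rot [0.0017 0.0013 0.0045] steps>= 2.3724244703537485
```

```bash
python3 -m crank '[[-0.1,-0.1,4,0,0,0],[-0.1,-0.1,7,0,0,0],[-0.1,-0.1,9,0,0,0],[-0.1,-0.1,10.5,0,0,0],[-0.1,-0.1,11.6,0,0,0],[-0.1,-0.1,11.8,0,0,0],[-0.1,-0.1,11.8,0,0,0]]'
python3 -c "
from h import *
for _ in range(3): delta(on('short',.0085),G)"
```

```text
time: 8.8
eef_pos: [0.6326, 0.0444, 0.0604]
tcp_rot: [0.028, 0.97, -0.007, 0.242]
contact_force: [-0.2, 0.1, -0.7]
opening: 1.0
finger_force: 0.0
t 8.8 F [-0.1852  0.0528 -0.7082] shift cm [-0.0678 -0.1102  0.0594] rot [0.0018 0.0012 0.0046] steps>= 0.03380040691664602
t 8.8 F [-0.1852  0.0528 -0.7082] shift cm [-0.0678 -0.1102  0.0594] rot [0.0018 0.0012 0.0046] steps>= 0.03380040691664602
t 8.8 F [-0.1852  0.0528 -0.7082] shift cm [-0.0678 -0.1102  0.0594] rot [0.0018 0.0012 0.0046] steps>= 0.03380040691664602
```

```bash
python3 -m crank '[[0,-0.1,0,0,0,0],[0,-0.1,0,0,0,0],[0,-0.1,0,0,0,0],[0,-0.1,0,0,0,0],[0,-0.1,0,0,0,0],[0,-0.1,0,0,0,0],[0,-0.1,0,0,0,0]]' 0.2 35
python3 -m crank '[[0,0,-2,0,0,0],[0,0,-5,0,0,0],[0,0,-8,0,0,0],[0,0,-11,0,0,0],[0,0,-13,0,0,0],[0,0,-13,0,0,0],[0,0,-13,0,0,0]]'
python3 -c "
from h import *
delta([.4356,-.2423,.15],Rt(0,.098))"
```

```text
time: 9.5
eef_pos: [0.6327, 0.0433, 0.0618]
tcp_rot: [0.028, 0.97, -0.007, 0.243]
contact_force: [-5.1, -0.6, 6.2]
opening: 0.625
finger_force: 36.1
time: 10.2
eef_pos: [0.5714, 0.0469, 0.1752]
tcp_rot: [0.028, 0.97, -0.007, 0.243]
contact_force: [0.3, -0.3, -1.0]
opening: 0.619
finger_force: 37.5
t 10.2 F [ 0.2688 -0.2946 -1.0326] shift cm [ 11.6941 -29.6476  -3.3699] rot [-0.0387  0.4899 -0.1519] steps>= 6.40964043837941
```

```bash
python3 -m crank '[[2,-4,-0.7,-0.005,0.07,-0.02],[4,-9,-1.2,-0.012,0.14,-0.05],[6,-13.5,-1.8,-0.02,0.22,-0.07],[8,-18,-2.2,-0.025,0.3,-0.09],[9.5,-22.5,-2.7,-0.03,0.37,-0.12],[11,-26.5,-3.1,-0.035,0.44,-0.14],[11.7,-29.6,-3.4,-0.039,0.49,-0.152],[11.7,-29.6,-3.4,-0.039,0.49,-0.152],[11.7,-29.6,-3.4,-0.039,0.49,-0.152],[11.7,-29.6,-3.4,-0.039,0.49,-0.152]]'
python3 -c "
from h import *
delta([.4356,-.2423,.02],Rt(0,.098))"
```

```text
time: 11.2
eef_pos: [0.4351, -0.2407, 0.1489]
tcp_rot: [-0.049, 0.999, 0.001, -0.001]
contact_force: [-0.1, 0.4, 0.3]
opening: 0.62
finger_force: 37.5
t 11.2 F [-0.0864  0.4077  0.3091] shift cm [-0.0586 -0.1962 12.8874] rot [ 0.0025 -0.0021  0.0007] steps>= 2.5778137473448255
```

```bash
python3 -m crank '[[0,-0.2,4,0,0,0],[0,-0.2,8,0,0,0],[0,-0.2,11,0,0,0],[0,-0.2,12.5,0,0,0],[0,-0.2,12.9,0,0,0],[0,-0.2,12.9,0,0,0],[0,-0.2,12.9,0,0,0]]'
python3 -m crank '[[0,0,0,0,0,0],[0,0,0,0,0,0],[0,0,0,0,0,0],[0,0,-3,0,0,0],[0,0,-7,0,0,0],[0,0,-12,0,0,0],[0,0,-16,0,0,0],[0,0,-16,0,0,0],[0,0,-16,0,0,0]]' 1
python3 -c "
from h import *
print(on('b',.13));delta(on('b',.13),G)"
```

```text
time: 11.9
eef_pos: [0.4364, -0.2439, 0.0224]
tcp_rot: [-0.05, 0.999, -0.001, 0.0]
contact_force: [0.4, 0.2, -0.0]
opening: 0.62
finger_force: 37.5
time: 12.8
eef_pos: [0.4361, -0.2443, 0.1826]
tcp_rot: [-0.049, 0.999, -0.001, 0.001]
contact_force: [-0.4, -0.1, -0.9]
opening: 0.997
finger_force: 0.0
[0.5833 0.1459 0.1668]
t 12.8 F [-0.4363 -0.0648 -0.8845] shift cm [-18.4695  37.3863   1.5315] rot [ 0.0374 -0.4862  0.1573] steps>= 8.345549698567357
```

```bash
python3 -m crank '[[-2,4,-0.5,0.005,-0.06,0.02],[-4,8,-1,0.01,-0.12,0.04],[-6,12,-1,0.015,-0.18,0.06],[-8,16.5,-1,0.02,-0.24,0.08],[-10,21,-1,0.025,-0.3,0.1],[-12,25.5,-0.8,0.03,-0.37,0.12],[-14,30,-0.5,0.035,-0.43,0.14],[-16,34,0,0.037,-0.486,0.157],[-18.4,37.4,1.5,0.037,-0.486,0.157],[-18.4,37.4,1.5,0.037,-0.486,0.157]]'
python3 -m crank '[[0,0,0,0,0,0],[0,0,0,0,0,0]]'
python3 - <<'E'
from h import *
delta(on('b',.017),G)
from plant import ctrl
p,d=ctrl.read_camera('top');cv2.imwrite('pics/top1.png',p)
i=ctrl.camera_info('wrist');w,_=ctrl.read_camera('wrist')
# where cup b's rim should appear in the wrist picture
t=np.linspace(0,2*np.pi,60);e=np.array(RIM['b'])+.027*(np.cos(t)[:,None]*G.apply([1,0,0])+np.sin(t)[:,None]*G.apply([0,1,0]))
q=R.from_quat(i['orientation']).inv().apply(e-i['origin']);q/=np.linalg.norm(q,axis=1)[:,None]
th=np.arccos(q[:,2]);a=q[:,:2]/np.linalg.norm(q[:,:2],axis=1)[:,None]*th[:,None]*i['K'][0,0]+i['K'][:2,2]
cv2.polylines(w,[a.round().astype(int)],True,(0,0,255),1)
A=p[150:310,160:460];A=cv2.resize(A,None,fx=1.9,fy=1.9,interpolation=2)
o=np.zeros((600,570,3),np.uint8);o[:304]=A;o[304:600,:500]=cv2.resize(w[100:285,100:412],(500,296));cv2.imwrite('pics/z3.png',o)
E
```

```text
time: 13.8
eef_pos: [0.5799, 0.1499, 0.1599]
tcp_rot: [0.027, 0.971, -0.006, 0.236]
contact_force: [-0.5, 0.4, -0.1]
opening: 0.998
finger_force: 0.0
time: 14.0
eef_pos: [0.5813, 0.1456, 0.165]
tcp_rot: [0.03, 0.97, -0.007, 0.239]
contact_force: [-0.9, 0.1, -0.3]
opening: 0.999
finger_force: 0.0
t 14.0 F [-0.8749  0.0614 -0.292 ] shift cm [-0.3161  0.0262 11.235 ] rot [ 0.0013 -0.0049 -0.0012] steps>= 2.247887354777622
```

View pics/z3.png

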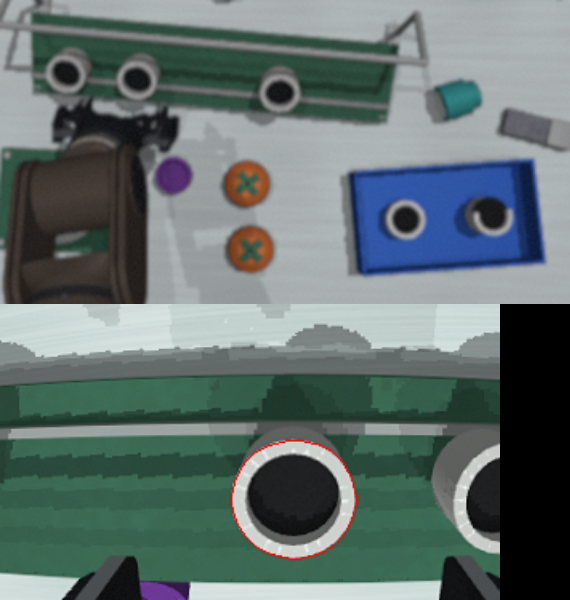

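Both bad cups stand in the tray, at about (405,218) and (490,215) in the montage. The predicted rim of the sound cup (red) matches its picture within a pixel or so, so I'll grasp it.

```bash
python3 -m crank '[[-0.2,0,4,0,0,0],[-0.2,0,7,0,-0.003,0],[-0.2,0,9,0,-0.003,0],[-0.2,0,10.5,0,-0.003,0],[-0.2,0,11.2,0,-0.003,0],[-0.2,0,11.2,0,-0.003,0],[-0.2,0,11.2,0,-0.003,0]]'
python3 -c "
from h import *
delta(on('b',.017),G)"
python3 -m crank '[[0,0,0,0,0,0],[0,0,0,0,0,0],[0,0,0,0,0,0],[0,0,0,0,0,0],[0,0,0,0,0,0],[0,0,0,0,0,0],[0,0,0,0,0,0]]' 0.2 35
python3 -c "
from h import *
delta(on('b',.017),G)"
python3 -m crank '[[0,0,-2,0,0,0],[0,0,-5,0,0,0],[0,0,-8,0,0,0],[0,0,-11,0,0,0],[0,0,-13,0,0,0],[0,0,-13,0,0,0],[0,0,-13,0,0,0]]'
python3 -c "
from h import *
delta([.4493,.2590,.16],Rt(0,.3))"
```

```text
time: 14.8
eef_pos: [0.6364, 0.1428, 0.0692]
tcp_rot: [0.03, 0.97, -0.006, 0.243]
contact_force: [0.2, 0.5, 0.6]
opening: 1.002
finger_force: 0.0
t 14.8 F [0.21   0.4679 0.6002] shift cm [ 0.1119 -0.029   0.1816] rot [ 0.002   0.0016 -0.0014] steps>= 0.043060216630923104
time: 15.5
eef_pos: [0.6363, 0.1433, 0.0694]
tcp_rot: [0.03, 0.97, -0.006, 0.242]
contact_force: [-5.5, -1.3, 5.9]
opening: 0.628
finger_force: 36.2
t 15.5 F [-5.529  -1.348   5.9027] shift cm [ 0.1056 -0.0756  0.2076] rot [ 0.002   0.0011 -0.0005] steps>= 0.048974150499205685
time: 16.2
eef_pos: [0.575, 0.1469, 0.1827]
tcp_rot: [0.03, 0.97, -0.006, 0.242]
contact_force: [0.0, -0.5, 0.1]
opening: 0.624
finger_force: 37.7
t 16.2 F [ 0.0463 -0.4659  0.1162] shift cm [12.757  10.4135 -4.1915] rot [-0.0861  0.4842 -0.3546] steps>= 4.042274495821712
```

```bash
python3 -m crank '[[2.5,2,-1,-0.015,0.09,-0.06],[5,4,-2,-0.03,0.18,-0.13],[7.5,6,-3,-0.045,0.27,-0.2],[10,8,-3.7,-0.06,0.36,-0.27],[12,9.5,-4.2,-0.08,0.45,-0.33],[12.7,10.4,-4.2,-0.086,0.484,-0.355],[12.7,10.4,-4.2,-0.086,0.484,-0.355],[12.7,10.4,-4.2,-0.086,0.484,-0.355],[12.7,10.4,-4.2,-0.086,0.484,-0.355],[12.7,10.4,-4.2,-0.086,0.484,-0.355]]'
python3 -c "
from h import *
Q=Rt(0,.3);delta(np.array([.4493,.2590,.08])-Q.apply([.001,0,0]),Q)"
```

```text
time: 17.2
eef_pos: [0.4503, 0.2582, 0.1607]
tcp_rot: [-0.149, 0.989, -0.0, 0.0]
contact_force: [-0.2, -0.4, -0.1]
opening: 0.626
finger_force: 37.7
t 17.2 F [-0.1762 -0.3732 -0.0912] shift cm [-0.0272  0.1105  8.0651] rot [-0.0005  0.0007 -0.0011] steps>= 1.6131714945303757
```

```bash
python3 -m crank '[[0,0.1,3,0,0,0],[0,0.1,6,0,0,0],[0,0.1,8,0,0,0],[0,0.1,8,0,0,0],[0,0.1,8,0,0,0],[0,0.1,8,0,0,0]]'
python3 - <<'E'
from h import *
Q=Rt(0,.3);delta(np.array([.4493,.2590,.08])-Q.apply([.001,0,0]),Q)
from plant import ctrl
p,d=ctrl.read_camera('side');cv2.imwrite('pics/side1.png',p)
i=ctrl.camera_info('wrist');w,_=ctrl.read_camera('wrist');cv2.imwrite('pics/w4.png',w)
o=np.zeros((600,800,3),np.uint8);o[:,:420]=cv2.resize(p[125:210,195:255],(420,595),interpolation=2)[:600].repeat(1,0) if 0 else cv2.resize(p[125:210,195:255],(420,600),interpolation=2)
o[:300,420:800]=cv2.resize(w[100:400,90:470],(380,300));cv2.imwrite('pics/z4.png',o)
E
```

```text
time: 17.8
eef_pos: [0.451, 0.26, 0.0823]
tcp_rot: [-0.149, 0.989, 0.0, 0.002]
contact_force: [-1.0, -0.5, -0.0]
opening: 0.623
finger_force: 37.7
t 17.8 F [-0.9821 -0.5169 -0.0001] shift cm [ 0.0904 -0.0432  0.2343] rot [-0.0002  0.0033 -0.0002] steps>= 0.05096905193367368
```

View pics/z4.png

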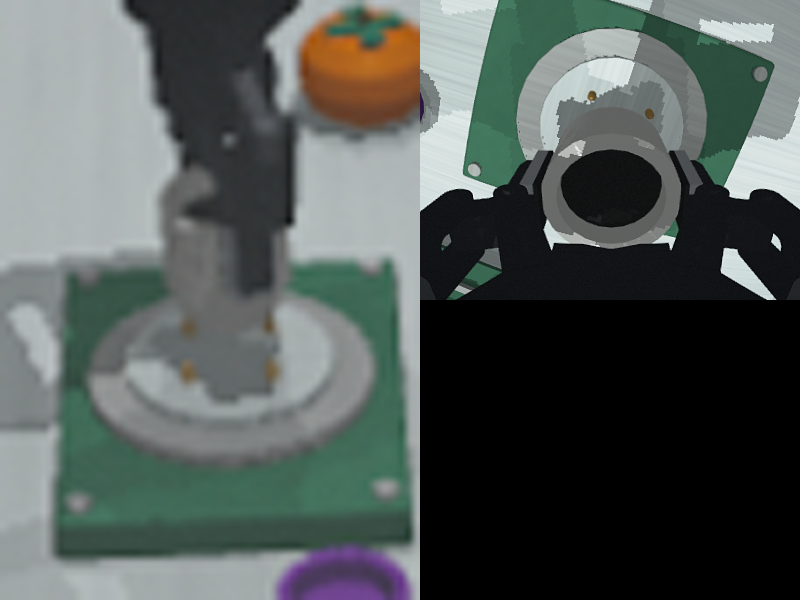

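The side view shows the cup upright above the pegs. The wrist view shows the cup square in the grip (black pad centred at about u=281) and two pegs near (262,196) and (320,214). I'll re-measure those two pegs from here.

Run:
```python
from h import *
from plant import ctrl
import pickle
i0,_=pickle.load(open('w1.pkl','rb'))
i=ctrl.camera_info('wrist');im,_=ctrl.read_camera('wrist');s=ctrl.get_state();im=im.astype(float)
c=[]
for u,v in[(262,196),(320,214)]:
    w=7;q=im[v-w:v+w+1,u-w:u+w+1];g=q[...,2]-q[...,0];g=np.clip(g-np.median(g)-.3*(g.max()-np.median(g)),0,None)
    y,x=np.mgrid[-w:w+1,-w:w+1];c.append((u+(g*x).sum()/g.sum(),v+(g*y).sum()/g.sum()))
d=ray(i,c,True);X=i['origin']+d*((.041-i['origin'][2])/d[:,2])[:,None];print(np.array(c),X,'dist',np.linalg.norm(X[0]-X[1]))
e=X[1]-X[0];e/=np.linalg.norm(e);n=np.array([e[1],-e[0],0]);n*=np.sign(n[0]);seat=X.mean(0)+n*.0179;print('seat',seat)
Q=R.from_quat(s['tcp_rot']);print('cup axis now',s['eef_pos']+Q.apply([.001,0,-.02]),'toolz',Q.apply([0,0,1]))
# lateral position of the black pad in the tool frame
r=im[250:330,200:360].max(2)<45;uu=np.where(r[20:60].any(0))[0]
print([ (200+np.where(r[k])[0][[0,-1]]).tolist() for k in range(0,70,10) if r[k].any()])
```

```text
[[261.2428 196.2773]
 [319.0767 213.97  ]] [[0.4314 0.2408 0.041 ]
 [0.4315 0.2764 0.041 ]] dist 0.03556062735263142
seat [0.4494 0.2585 0.041 ]
cup axis now [0.4496 0.2597 0.1021] toolz [ 0.0028  0.0007 -1.    ]
[[274, 287], [214, 347], [209, 352], [205, 357], [203, 358], [200, 359], [200, 359]]
```

Run:
```python
from h import *
from plant import ctrl
i=ctrl.camera_info('wrist');im,_=ctrl.read_camera('wrist');s=ctrl.get_state();Q=R.from_quat(s['tcp_rot']);C=R.from_quat(i['orientation'])
X=np.array([[0.4314,0.2408,0.041],[0.4315,0.2764,0.041]]);seat=np.array([.4494,.2586,.041])
print('seat in cam',C.inv().apply(seat-i['origin']),'tool y in cam',C.inv().apply(Q.apply([0,1,0])),'seat in tool',Q.inv().apply(seat-s['eef_pos']))
def proj(pt):
    q=C.inv().apply(s['eef_pos']+Q.apply(pt)-i['origin']);q/=np.linalg.norm(q);a=q[:2]/np.linalg.norm(q[:2])*np.arccos(q[2])*i['K'][0,0];return a+i['K'][:2,2]
for dx in(-.001,.001,.003): print(dx,'far outer',proj([dx-.027,0,-.037]),'left/right',proj([dx,-.027,-.037]),proj([dx,.027,-.037]),'near inner21',proj([dx+.021,0,-.037]))
print('tcp',proj([0,0,0]),'tips',proj([0,-.03,-.01]),proj([0,.03,-.01]))
g=im.max(2);print('col 281 v240..350',g[240:352:3,281]);print('row 290',g[290,195:370:4])
```

```text
seat in cam [0.0003 0.0135 0.194 ] tool y in cam [ 1.      0.0009 -0.0011] seat in tool [ 0.0015 -0.001   0.0408]
-0.001 far outer [283.6393 359.4802] left/right [213.6091 305.    ] [354.1009 304.9041] near inner21 [284.2566 255.8893]
0.001 far outer [283.6644 355.983 ] left/right [213.1488 300.5857] [354.6074 300.4978] near inner21 [284.281  250.6563]
0.003 far outer [283.6897 352.4199] left/right [212.6906 296.0992] [355.1116 296.0198] near inner21 [284.305  245.3539]
tcp [283.4001 263.9967] tips [218.0176 272.2625] [348.8624 272.2675]
col 281 v240..350 [108 107 108  52  18  19  18  16  19  20  20  21  21  15  15  17  19  18
  19  19  20  17  17  24  23  23  21  24  17  54  95  98  97  97  94 135
 108  23]
row 290 [ 23  90  39  20  57 106 107 107  93  86  19  16  19  17  18  20  17  23
  18  18  17  20  17  20  19  18  17  16  19  18  19  19  18  20 101  97
 107 106 106  28  18  54  89  21]
```

Seat and cup axis agree within about 0.3 mm in the camera's own frame, so I'll go straight down.

```bash
python3 -m crank '[[0,0,0.8,0,0,0],[0,0,1.2,0,0,0],[0,0,1.5,0,0,0],[0,0,1.8,0,0,0],[0,0,2.0,0,0,0],[0,0,2.2,0,0,0],[0,0,2.2,0,0,0],[0,0,2.2,0,0,0]]'
```

```text
time: 18.8
eef_pos: [0.4497, 0.2598, 0.0586]
tcp_rot: [-0.15, 0.989, -0.0, 0.0]
contact_force: [-0.5, -0.3, 0.2]
opening: 0.624
finger_force: 37.7
```

```bash
python3 -m crank '[[0,0,0.1,0,0,0],[0,0,0.2,0,0,0],[0,0,0.2,0,0,0],[0,0,0.2,0,0,0]]'; python3 -m crank '[[0,0,0.1,0,0,0],[0,0,0.15,0,0,0],[0,0,0.15,0,0,0],[0,0,0.15,0,0,0]]'
```

```text
time: 19.2
eef_pos: [0.4501, 0.2599, 0.0573]
tcp_rot: [-0.15, 0.989, -0.0, 0.0]
contact_force: [-1.0, -0.9, 4.1]
opening: 0.628
finger_force: 38.1
time: 19.6
eef_pos: [0.4503, 0.2599, 0.0572]
tcp_rot: [-0.15, 0.989, -0.0, 0.0]
contact_force: [-4.5, -2.5, 12.9]
opening: 0.627
finger_force: 39.0
```

Contact at TCP z=0.057 matches the foot on the table, since the rim was measured about 2 mm above nominal. I'll release, rise and check.

```bash
python3 -m crank '[[0,0,-0.1,0,0,0],[0,0,-0.15,0,0,0],[0,0,-0.15,0,0,0],[0,0,-0.15,0,0,0],[0,0,-0.15,0,0,0]]' 1
python3 -m crank '[[0,0,-2,0,0,0],[0,0,-5,0,0,0],[0,0,-9,0,0,0],[0,0,-13,0,0,0],[0,0,-17,0,0,0],[-3,0,-20,0,0,0],[-3,0,-20,0,0,0]]'
python3 -m crank '[[3,5,0,0,0,0],[6,10,0,0,0,0],[9,14,0,0,0,0],[12,18,0,0,0,0],[14,22,0,0,0,0],[14,22,0,0,0,0],[14,22,0,0,0,0]]'
python3 - <<'E'
from h import *
from plant import ctrl
T,dt=ctrl.read_camera('top');S,ds=ctrl.read_camera('side')
P=cloud(ctrl.camera_info('top'),dt)
m=(np.hypot(P[...,0]-.449,P[...,1]-.259)<.045)&(P[...,2]>.06);X=P[m]
rim=X[X[:,2]>np.percentile(X[:,2],95)-.006];print('rim z',np.percentile(X[:,2],[50,90,98]),cv2.minEnclosingCircle(rim[:,:2].astype(np.float32)))
A=np.c_[rim[:,:2]-rim[:,:2].mean(0),np.ones(len(rim))];print('slopes',np.linalg.lstsq(A,rim[:,2],rcond=None)[0])
o=np.zeros((600,800,3),np.uint8);o[:,:]=0
o[:315,:800]=cv2.resize(T[140:310,20:460],(800,315),interpolation=2);o[315:600,:300]=cv2.resize(S[130:210,195:279],(300,285),interpolation=2);o[315:600,300:700]=cv2.resize(S[140:390,170:360],(400,285)) if 0 else cv2.resize(S[100:400,150:500],(400,285))
cv2.imwrite('pics/z5.png',o)
E
```

```text
time: 20.1
eef_pos: [0.4493, 0.2596, 0.0561]
tcp_rot: [-0.149, 0.989, -0.0, -0.0]
contact_force: [0.1, 0.1, -0.2]
opening: 1.0
finger_force: 0.0
time: 20.8
eef_pos: [0.4827, 0.2698, 0.2629]
tcp_rot: [-0.149, 0.989, 0.001, 0.006]
contact_force: [0.3, -0.6, 0.1]
opening: 0.997
finger_force: 0.0
time: 21.5
eef_pos: [0.2777, 0.4378, 0.2553]
tcp_rot: [-0.151, 0.988, -0.001, -0.001]
contact_force: [-0.9, -0.8, -0.1]
opening: 0.996
finger_force: 0.0
rim z [0.0821 0.0929 0.0945] ((0.4495271146297455, 0.25869742035865784), 0.027509629726409912)
slopes [-0.0065  0.0069  0.0917]
```

View pics/z5.png

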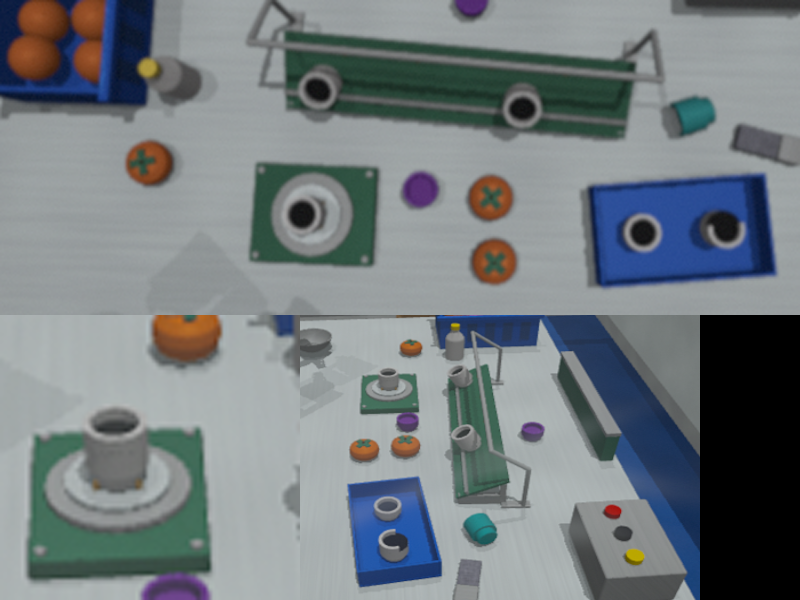

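The check shows the cup upright between the pegs: rim at z≈0.092 (36 + 56 mm), level, and centred at (0.4495,0.2587). Both bad cups are in the tray, two sound cups stand on the rack, and the bystanders are undisturbed.

```bash
python3 -c "
from plant import ctrl
print(ctrl.sign_off())"
```

```text
the job is handed in; nothing more can be done
None
```

The job is handed in: the chipped and short cups are in the blue scrap tray, one sound cup is fully down and upright on the station, the other two still stand on the rack, and the bystanders look undisturbed in the final pictures.

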